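# Set out the stone setter's row

### The arm

A 6-joint arm with a two-finger parallel gripper is mounted at the origin on a cart in front of the work surface, level with it; the furniture and walls round the work are solid. World frame = base frame: x ahead of the robot, y to its left, z up, the work surface at z = 0. Lengths are in m, angles in degrees, forces in N, time in s.
With the tool pointing down it reaches from about 0.275 to 0.775 m from the base axis. Payload 14.6 kg.
Tool frame: the origin (TCP) lies midway between the tips of the shut fingers; the grasp point (between the pads) lies 19 mm behind it (r.pinch_z is the distance from the TCP to the grasp point, in m); z points along the fingers, y is the line along which they close (so a half turn about z gives the same grasp; the last joint's range is limited). The gripper opens to 85 mm and grips with 20 to 120 N. Pads are 22 mm wide; open, the fingers measure 114 mm over their backs; the gripper's body (76 mm by 85 mm) begins 54 mm behind the grasp point. The pads swing forward as they close: fully open they stand 13 mm farther back than shut.
Start: joints at [54.987, 15.075, -2.767, 72.158, 0, 81.102], TCP at [0.231, 0.471, 0.231] pointing down, gripper open.
Joint ranges: [-151.79, 151.79], [-50.71, 97.33], [-67.44, 78.34], [-121.81, 120.89], [-77.56, 73.72], [-180, 180]. Speed limits (degrees/s): [108.29, 108.29, 147.25, 159.86, 180, 180].

### API

Orientations are given as [roll, pitch, yaw] about the fixed x, y, z axes, in that order (R = Rz(yaw) Ry(pitch) Rx(roll)).
In Python, from rig import r, imaging, nets gives the robot as it stands.
- The arm moves only by the tool jog_arm, never from a script. Its argument "commands" is one flat list of numbers, 7 for each row, row after row: the shift along the tool's x, y, z in m, then the turn, a rotation vector about the tool's x, y, z in degrees, then the gripper's target within -1 to 1 (shut at 1, half-way at 0, fully open at -1). A call has exactly 10 rows; each row shifts and turns the commanded pose from where the row before left it, along the tool's axes as they then stand; what a row does not reach is not made up. A row lasts 1/10 s, in which the tool goes at most 50 mm and 8.59 degrees, less where a joint would pass 70% of its speed; a pose out of reach is approached as far as the arm can. A call is refused whole if a number of a shift passes 0.05 or a number of a turn 8.59, either way. A call with a gripper value outside its range is refused whole. The fingers move at their own pace and stop on an object; "force" is the grip in N (left out, the last holds). Time passes only in rows, so rows that do not move let the fingers close, or fill a call up. It gives the time, the measured TCP pose, the force, the opening and the grip force at its end, in the units of the state.
- r.observe(): the state, without advancing time (a new reading comes with each control period).
- imaging.get_image(name): name is "scene" or "top"; returns a dict with "pixels" (420x560x3 uint8, blue, green, red), "range_z" (420x560 float32, m along the optical axis (not along the pixel's ray), 0 where there is no reading), "fx", "fy", "cx", "cy" (pixels), "cam_to_world" (4x4, takes a point from camera to world coordinates). Camera axes: x right, y down, z forward; pixel columns grow to the right and rows downward; lengths in m; the calibration is good to about 2 mm. A picture is of the moment at which its call begins.
- r.close_job(): hands the job in; it is judged then, once.
Trained networks look in the newest picture that a camera, given by its name, has taken for a name from the list of things; names that differ only in an ending like _2 or _b are one class to them, and where a whole thing is asked for, a point or a joint stands for the part that bears it (a point fixed in the world has none). Each returns a list of dicts, best first, with "conf" (0 to 1); they miss things now and then, are a little off and sometimes report something else, mostly with a low value. They report only what shows in the picture. A call takes as long as a camera call.
- nets.masks_of(camera, name): "pixels" (420x560 bool, what is visible of it).
- nets.landmark_of(camera, name): "point" ([x, y, z] in m, in world coordinates, good to about 4 mm: a listed point, or the origin of a listed thing).
The state is a dict: "t": time; "joint_pos": joint angles; "dq": joint speeds; "effort": joint torques, N m; "tcp_pos": TCP position; "tool_rot": TCP orientation; "contact_force": force on the tool from outside, world axes, zero at the start; "moment": the same for the moment, N m; "gripper_width": opening from 0.0 (shut) to 1.0 (fully open); "finger_force": force on a finger pad.
Only numpy, scipy, OpenCV 4.12 (cv2) and the standard library are available. Lean on these libraries where they do the work, as an engineer would, in place of code of your own. Each camera call takes 0.05 s, during which the arm holds its last target. There are 200 camera calls.

### The job

Set out the bench for stone setting: lay the wax block flat in the one recess of the wooden tray that fits it, stand the steel doming block (the one standing free in front of you, not the one far off at the left behind the chest) on the bench midway in the gap between the tray and the enamel cup, and stand the small white oil bottle upright on the bench midway in the gap between the tray and the brass spirit lamp, so that they are in line with the row of lamp, tray and cup. Then set the black eye loupe upright, wide end up as it stands now, centred on top of the doming block.

Things in the scene. Friction and masses are not known exactly. Their poses are not given: they have to be found in the camera images.
- wax_block_c (a point): centre of the loose amber beeswax block, 30 (its x) x 62 (its y) x 18 mm high, lying flat; z up
- doming_block_c (a point): centre of the loose dark steel doming block, a 50 mm cube with hemispherical cups in its faces, 0.6 kg; axes along its edges, z up. A like cube far off to the left behind the wooden chest, out of reach, is not part of the job
- loupe_c (a point): centre (13 mm above its foot) of the loose black eye loupe, a round tapered cup, 37 mm across at the top, 26 mm high, standing on its small end; z up
- oil_bottle_c (a point): centre (49.5 mm above its foot) of the loose white bottle with a red screw cap, body 34 mm in diameter up to about 60 mm, 99 mm high with cap, standing; z up
- tray: fixed shadow-cut tray of pale wood with a dark floor in its recesses, 110 (x) x 120 (y) x 11 mm high; origin at the centre of its underside, on the bench top; its y axis points along the row of cup, tray and lamp
- recess (a point): centre of the floor of the tray's big oblong recess, 72 mm along the tray's x by 40 mm along its y, floor 4 mm above the bench, 7 mm deep, the only one that takes the wax block (30 x 62 mm); axes as the tray's; its centre is 31 mm to the -y side of the tray's centre. The other recesses (a slot, a small round, a small oblong) stay empty
- spirit_lamp: fixed round brass spirit lamp, 72 mm in diameter, 71 mm high, about 205 mm from the tray's centre at one end of the row (either end); origin at the centre of its foot on the bench
- pumice_cup: fixed pale enamel cup with a blue rim, 62 mm in diameter, 45 mm high, about 205 mm from the tray's centre at the other end of the row; origin at the centre of its foot on the bench

How it is judged:
By the outcome, as a careful person would: the job done as asked, in the order asked, and still so for the second after the job is handed in, with the robot touching nothing.
It also fails if it takes over 102 s, if anything falls off the work surface, if the arm or the gripper's body presses on something with over 40 N, if the wrist force passes 120 N, or if a joint passes its speed limit or range.

## Working session

There is one attempt and no reset: what is moved stays moved. The work goes in short steps, Python scripts to look and compute and a tool call to move; the robot and the scene stay as the last step left them, time stands still between calls to the robot, and variables do not carry over. Pictures are saved under pics/ and viewed, at most 14 in all, crops included, and the job is handed in when it is done.

Besides the shell and the picture viewer there is one more tool, called after ">>>" in YAML: its name, and indented under it one key for each argument. jog_arm: Moves the arm, as the interface text tells. Its arguments: {"type":"object","properties":{"commands":{"type":"array"},"force":{"type":"number"}},"required":["commands"]}

```bash
mkdir -p pics; ls; python3 - <<'E'
from rig import r, imaging, nets
import cv2, numpy as np
for c in ("scene","top"):
    im=imaging.get_image(c); cv2.imwrite(f"pics/{c}0.png",im["pixels"])
    print(c,np.round(im["cam_to_world"],3).tolist(),im["fx"])
    for n in ["wax_block_c","doming_block_c","loupe_c","oil_bottle_c","tray","recess","spirit_lamp","pumice_cup"]:
        print(n,[(np.round(d["point"],4).tolist(),round(d["conf"],2)) for d in nets.landmark_of(c,n)][:3])
print(r.observe(), r.pinch_z)
E
```

```text
pics
scene [[0.522, -0.485, 0.701, -0.238], [-0.853, -0.303, 0.426, -0.444], [0.006, -0.82, -0.572, 0.681], [0.0, 0.0, 0.0, 1.0]] 394.44422508394786
wax_block_c [([0.456, -0.2872, 0.0108], 0.64)]
doming_block_c [([0.4725, 0.2124, 0.0277], 0.95)]
loupe_c [([0.5278, 0.3453, 0.0125], 0.54)]
oil_bottle_c [([0.4265, -0.1537, 0.0511], 0.8)]
tray [([0.6112, -0.0937, 0.0035], 0.66)]
recess [([0.609, -0.1265, 0.0076], 0.83), ([0.6109, -0.0916, 0.0052], 0.48)]
spirit_lamp [([0.4723, 0.2107, 0.0259], 0.59)]
pumice_cup [([0.5694, -0.3, -0.0011], 0.56)]
top [[0.011, -0.994, 0.107, 0.395], [-1.0, -0.013, -0.018, 0.03], [0.02, -0.107, -0.994, 1.197], [0.0, 0.0, 0.0, 1.0]] 393.7300936364428
wax_block_c [([0.455, -0.2873, 0.0093], 0.61)]
doming_block_c [([0.4695, 0.2104, 0.0252], 0.86)]
loupe_c [([0.5302, 0.3488, 0.0135], 0.56)]
oil_bottle_c [([0.4237, -0.1552, 0.0459], 0.59), ([0.6067, -0.1242, 0.0031], 0.24)]
tray [([0.6112, -0.095, 0.0009], 0.59), ([0.4547, -0.2871, 0.0115], 0.47)]
recess [([0.6046, -0.125, -0.0003], 0.63)]
spirit_lamp [([0.6426, 0.1058, -0.0013], 0.77)]
pumice_cup [([0.5693, -0.2976, 0.0033], 0.65)]
{'t': 0.9, 'joint_pos': array([ 5.49862099e+01,  1.50730759e+01, -2.76649270e+00,  7.21588227e+01,
        7.84101932e-04,  8.11009986e+01]), 'dq': array([ 0.02850894, -0.04855792, -0.00933039, -0.00660184, -0.0379289 ,
        0.04134412]), 'effort': array([-8.30983299e-04, -6.37416172e+01,  3.84770393e+01,  6.53754396e-04,
       -6.83744338e-05,  4.15639704e-05]), 'tcp_pos': array([0.23110213, 0.47140508, 0.23129708]), 'tool_rot': array([ 1.79998289e+02, -5.25810457e-04,  1.53885211e+02]), 'contact_force': array([-0.5851822 , -0.36393235,  0.14351703]), 'moment': array([-0.04593362, -0.02184205,  0.04077172]), 'finger_force': 0.0, 'gripper_width': 1.0011589431348638} 0.0187
```

View pics/scene0.png

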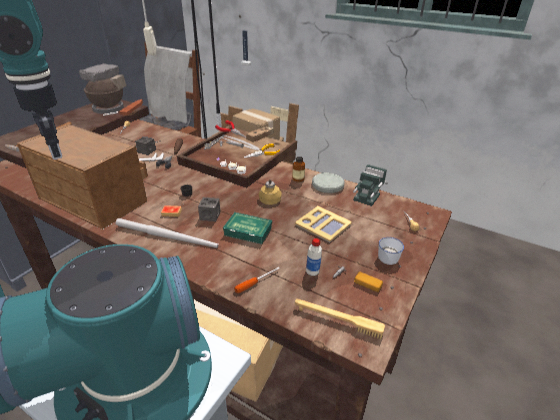

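View pics/top0.png

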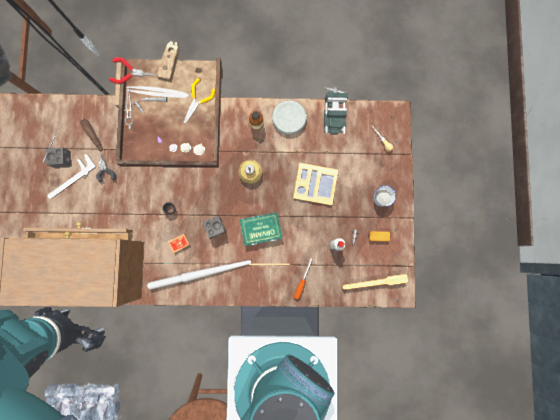

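The top view shows the row as lamp (250,171), tray (316,184) and cup (385,197). The wax is at (380,237), the bottle at (338,244), the cube at (215,228) and the loupe at (169,210). The look-alike cube at (57,157) is not part of the job. Next I'll measure more precisely with masks and depth.

```bash
cat > h.py <<'E'
from rig import r, imaging, nets
import cv2, numpy as np
def cloud(im):
    z=im["range_z"]; v,u=np.mgrid[:420,:560]
    p=np.stack([(u-im["cx"])/im["fx"]*z,(v-im["cy"])/im["fy"]*z,z,np.ones_like(z)],-1)
    return (p@im["cam_to_world"].T)[...,:3]
def onplane(im,mask,h):
    # mask contour rays cut with plane z=h (world)
    c=max(cv2.findContours(mask.astype(np.uint8),0,2)[0],key=len)[:,0].astype(float)
    T=im["cam_to_world"]; d=np.c_[(c[:,0]-im["cx"])/im["fx"],(c[:,1]-im["cy"])/im["fy"],np.ones(len(c))]@T[:3,:3].T
    o=T[:3,3]; return (o+d*((h-o[2])/d[:,2])[:,None])[:,:2]
def rep(c,names,near=None):
    im=imaging.get_image(c); P=cloud(im)
    for n,(zl,zh) in names.items():
        for m in nets.masks_of(c,n)[:2]:
            q=P[m["pixels"]&(im["range_z"]>0)]; zz=q[:,2]
            s=q[(zz>zl)&(zz<zh)]
            if len(s)<6: print(c,n,"few",len(s),round(m["conf"],2)); continue
            rc=cv2.minAreaRect((s[:,:2]*1000).astype(np.float32)); ci=cv2.minEnclosingCircle((s[:,:2]*1000).astype(np.float32))
            print(c,n,round(m["conf"],2),len(s),"zmed",np.round(np.median(s[:,2]),4),"mean",np.round(s.mean(0)[:2],4),"rect",np.round(rc[0],1),np.round(rc[1],1),round(rc[2],1),"circ",np.round(ci[0],1),round(ci[1],1))
E
python3 - <<'E'
from h import *
N={"wax_block_c":(.013,.025),"doming_block_c":(.043,.058),"loupe_c":(.018,.035),"oil_bottle_c":(.085,.11),"tray":(.002,.018),"recess":(-.002,.009),"spirit_lamp":(.02,.09),"pumice_cup":(.037,.052)}
rep("top",N); rep("scene",N)
E
```

```text
top wax_block_c 0.63 190 zmed 0.0175 mean [ 0.4509 -0.2871] rect [ 451.1 -286.8] [61.7 28.6] 86.5 circ [ 449.8 -287.3] 32.4
top doming_block_c 0.55 273 zmed 0.0492 mean [0.4703 0.2074] rect [470.7 206.9] [50.  50.2] 22.7 circ [470.9 206.6] 33.7
top loupe_c 0.56 34 zmed 0.0233 mean [0.5296 0.3518] rect [528.8 347.2] [29.3 32.4] 21.4 circ [526.9 345. ] 17.9
top oil_bottle_c 0.43 38 zmed 0.098 mean [ 0.4236 -0.1571] rect [ 423.5 -157.8] [17.  17.3] 3.6 circ [ 423.8 -157.8] 9.4
top tray 0.69 1246 zmed 0.0087 mean [ 0.6079 -0.0951] rect [608.7 -95.4] [120.6 110.5] 80.2 circ [607.2 -97.6] 77.9
top recess 0.71 816 zmed 0.0047 mean [ 0.6089 -0.0981] rect [610.  -96.6] [123.4 113.1] 80.2 circ [610.4 -96.1] 77.5
top spirit_lamp 0.74 415 zmed 0.039 mean [0.6358 0.1042] rect [638.3 104.6] [66.9 66.6] 1.2 circ [640.9 105. ] 36.0
top pumice_cup 0.87 61 zmed 0.0433 mean [ 0.5722 -0.3024] rect [ 568.8 -298.9] [58.8 61. ] 46.1 circ [ 569.4 -299.2] 31.4
scene wax_block_c 0.6 197 zmed 0.0159 mean [ 0.4478 -0.2889] rect [ 447.8 -289. ] [59.  26.5] 88.3 circ [ 448.5 -288.8] 30.3
scene doming_block_c 0.63
[... 266 characters left out ...]
-0.1589] rect [ 423.4 -158. ] [18.2 17.5] 16.8 circ [ 423.8 -156.4] 10.2
scene tray 0.72 855 zmed 0.008 mean [ 0.606  -0.0969] rect [609.2 -96.3] [120.  114.4] 81.2 circ [609.6 -96.2] 79.3
scene tray 0.33 312 zmed 0.0152 mean [ 0.4461 -0.2897] rect [ 449.4 -288.6] [62.2 29.7] 89.1 circ [ 449.7 -288.3] 32.2
scene recess 0.98 834 zmed 0.0044 mean [ 0.6072 -0.0982] rect [617.1 -91.4] [132.  128.1] 81.0 circ [610.7 -97.4] 79.5
scene spirit_lamp 0.77 285 zmed 0.0368 mean [0.6291 0.0967] rect [634.4 100.1] [52.8 65.4] 33.1 circ [636.8 101.6] 34.0
scene spirit_lamp few 0 0.48
scene pumice_cup 0.98 100 zmed 0.0408 mean [ 0.5705 -0.3003] rect [ 569.2 -300.3] [63.7 59.5] 26.9 circ [ 570.1 -300.9] 32.6
```

```bash
cat > plan.py <<'E'
import numpy as np, sys
from scipy.spatial.transform import Rotation as R
from rig import r
def plan(wps, start=None):
    """wps: (x,y,z mm, yaw deg, n rows, grip); prints calls of 10 rows in tool axes"""
    s=r.observe(); p=np.array(s["tcp_pos"])*1e3 if start is None else np.array(start[:3],float)
    yaw=s["tool_rot"][2] if start is None else start[3]
    rp=R.from_euler("xyz",s["tool_rot"],degrees=True) if start is None else R.from_euler("xyz",[180,0,yaw],degrees=True)
    Rc=rp; rows=[]
    for x,y,z,yw,n,g in wps:
        p0=p.copy(); y0=Rc.as_euler("xyz",degrees=True)[2]; dy=(yw-y0+180)%360-180
        for i in range(1,n+1):
            f=i/n; tgt=p0+(np.array([x,y,z])-p0)*f; Rt=R.from_euler("xyz",[180,0,y0+dy*f],degrees=True)
            d=np.round(2*Rc.inv().apply(tgt-p))/2; w=np.round((Rc.inv()*Rt).as_rotvec(degrees=True),1)
            w[abs(w)<.15]=0
            rows.append([*(d/1e3),*w,g]); p=p+Rc.apply(d); Rc=Rc*R.from_rotvec(w,degrees=True)
    while len(rows)%10: rows.append([0]*6+[wps[-1][5]])
    a=np.array(rows); print("max",abs(a[:,:3]).max(),abs(a[:,3:6]).max(),"end",np.round(p,1),np.round(Rc.as_euler("xyz",degrees=True),1))
    for k in range(0,len(rows),10):
        print("["+", ".join(",".join(f"{v+0:g}" for v in q) for q in rows[k:k+10])+"]")
E
python3 -c "
from plan import *
plan([(440,100,200,120,10,-1),(450.5,-287,130,87.5,10,-1),(450.5,-287,12,87.5,7,-1),(450.5,-287,10,87.5,3,-1)])"
```

```text
max 0.0425 3.4 end [ 450.5 -287.     9.8] [180.   -0.   87.5]
[-0.035,-0.024,0.003,0,0,3.4,-1, -0.0365,-0.022,0.0035,0,0,3.4,-1, -0.038,-0.02,0.003,0,0,3.4,-1, -0.0385,-0.0175,0.003,0,0,3.4,-1, -0.04,-0.0155,0.003,0,0,3.3,-1, -0.0405,-0.0125,0.0035,0,0,3.4,-1, -0.0415,-0.0105,0.003,0,0,3.4,-1, -0.0415,-0.008,0.003,0,0,3.4,-1, -0.0425,-0.0055,0.003,0,0,3.4,-1, -0.0425,-0.003,0.0035,0,0,3.4,-1]
[-0.034,-0.0185,0.007,0,0,3.2,-1, -0.035,-0.0165,0.007,0,0,3.3,-1, -0.036,-0.0145,0.007,0,0,3.2,-1, -0.0365,-0.0125,0.007,0,0,3.3,-1, -0.0375,-0.01,0.007,0,0,3.2,-1, -0.038,-0.0085,0.007,0,0,3.3,-1, -0.038,-0.006,0.007,0,0,3.2,-1, -0.0385,-0.004,0.007,0,0,3.3,-1, -0.039,-0.0015,0.007,0,0,3.2,-1, -0.0385,0.0005,0.007,0,0,3.3,-1]
[0,0,0.017,0,0,0,-1, 0,0,0.0165,0,0,0,-1, 0,0,0.017,0,0,0,-1, 0,0,0.017,0,0,0,-1, 0,0,0.0165,0,0,0,-1, 0,0,0.017,0,0,0,-1, 0,0,0.017,0,0,0,-1, 0,0,0.0005,0,0,0,-1, 0,0,0.0005,0,0,0,-1, 0,0,0.001,0,0,0,-1]
```

>>> jog_arm:
  commands: [-0.035,-0.024,0.003,0,0,3.4,-1,-0.0365,-0.022,0.0035,0,0,3.4,-1,-0.038,-0.02,0.003,0,0,3.4,-1,-0.0385,-0.0175,0.003,0,0,3.4,-1,-0.04,-0.0155,0.003,0,0,3.3,-1,-0.0405,-0.0125,0.0035,0,0,3.4,-1,-0.0415,-0.0105,0.003,0,0,3.4,-1,-0.0415,-0.008,0.003,0,0,3.4,-1,-0.0425,-0.0055,0.003,0,0,3.4,-1,-0.0425,-0.003,0.0035,0,0,3.4,-1]
  force: 30

```text
t: 2.8
tcp_pos: [0.4408, 0.0984, 0.1999]
tool_rot: [180.0, 0.0, 119.8]
contact_force: [1.0, 0.4, -0.6]
gripper_width: 1.0
finger_force: 0.0
```

>>> jog_arm:
  commands: [-0.034,-0.0185,0.007,0,0,3.2,-1,-0.035,-0.0165,0.007,0,0,3.3,-1,-0.036,-0.0145,0.007,0,0,3.2,-1,-0.0365,-0.0125,0.007,0,0,3.3,-1,-0.0375,-0.01,0.007,0,0,3.2,-1,-0.038,-0.0085,0.007,0,0,3.3,-1,-0.038,-0.006,0.007,0,0,3.2,-1,-0.0385,-0.004,0.007,0,0,3.3,-1,-0.039,-0.0015,0.007,0,0,3.2,-1,-0.0385,0.0005,0.007,0,0,3.3,-1]

```text
t: 3.8
tcp_pos: [0.4503, -0.2888, 0.1295]
tool_rot: [180.0, 0.0, 87.3]
contact_force: [1.3, 0.3, 0.6]
gripper_width: 1.002
finger_force: 0.0
```

>>> jog_arm:
  commands: [0,0,0.017,0,0,0,-1,0,0,0.017,0,0,0,-1,0,0,0.017,0,0,0,-1,0,0,0.017,0,0,0,-1,0,0,0.017,0,0,0,-1,0,0,0.017,0,0,0,-1,0,0,0.016,0,0,0,-1,0,0,0.002,0,0,0,-1,0,0,0,0,0,0,0.3,0,0,0,0,0,0,1]

```text
t: 4.8
tcp_pos: [0.4508, -0.2873, 0.0105]
tool_rot: [180.0, 0.0, 87.5]
contact_force: [0.8, -0.1, 2.0]
gripper_width: 0.689
finger_force: 0.0
```

>>> jog_arm:
  commands: [0,0,0,0,0,0,1,0,0,0,0,0,0,1,0,0,0,0,0,0,1,0,0,0,0,0,0,1,0,0,0,0,0,0,1,0,0,0,0,0,0,1,0,0,0,0,0,0,1,0,0,-0.01,0,0,0,1,0,0,-0.02,0,0,0,1,0,0,-0.02,0,0,0,1]

```text
t: 5.8
tcp_pos: [0.4503, -0.2869, 0.061]
tool_rot: [-180.0, -0.0, 87.5]
contact_force: [0.0, 0.4, -0.8]
gripper_width: 0.337
finger_force: 30.2
```

```bash
python3 -c "
from plan import *
plan([(604,-126.3,80,170.2,11,1),(604,-126.3,40,170.2,3,1),(604,-126.3,20,170.2,4,1),(604,-126.3,20,170.2,2,1)])"
```

```text
max 0.0205 7.6 end [ 604.  -126.1   20. ] [180.   -0.  170.2]
[0.015,0.0135,-0.0015,0,0,-7.5,1, 0.0135,0.015,-0.002,0,0,-7.5,1, 0.0115,0.017,-0.0015,0,0,-7.6,1, 0.0085,0.018,-0.002,0,0,-7.5,1, 0.0065,0.019,-0.0015,0,0,-7.5,1, 0.004,0.02,-0.002,0,0,-7.5,1, 0.0015,0.02,-0.0015,0,0,-7.5,1, -0.0015,0.0205,-0.002,0,0,-7.6,1, -0.004,0.0195,-0.0015,0,0,-7.5,1, -0.0065,0.019,-0.002,0,0,-7.5,1]
[-0.009,0.0185,-0.0015,0,0,-7.5,1, 0,0,0.0135,0,0,0,1, 0,0,0.013,0,0,0,1, 0,0,0.0135,0,0,0,1, 0,0,0.005,0,0,0,1, 0,0,0.005,0,0,0,1, 0,0,0.005,0,0,0,1, 0,0,0.005,0,0,0,1, 0,0,0,0,0,0,1, 0,0,0,0,0,0,1]
```

>>> jog_arm:
  commands: [0.015,0.0135,-0.0015,0,0,-7.5,1,0.0135,0.015,-0.002,0,0,-7.5,1,0.0115,0.017,-0.0015,0,0,-7.6,1,0.0085,0.018,-0.002,0,0,-7.5,1,0.0065,0.019,-0.0015,0,0,-7.5,1,0.004,0.02,-0.002,0,0,-7.5,1,0.0015,0.02,-0.0015,0,0,-7.5,1,-0.0015,0.0205,-0.002,0,0,-7.6,1,-0.004,0.0195,-0.0015,0,0,-7.5,1,-0.0065,0.019,-0.002,0,0,-7.5,1]

```text
t: 6.8
tcp_pos: [0.5906, -0.1405, 0.0781]
tool_rot: [-180.0, 0.0, 163.0]
contact_force: [1.2, -0.7, -0.2]
gripper_width: 0.343
finger_force: 30.2
```

>>> jog_arm:
  commands: [-0.009,0.0185,-0.0015,0,0,-7.5,1,0,0,0.0135,0,0,0,1,0,0,0.013,0,0,0,1,0,0,0.0135,0,0,0,1,0,0,0.005,0,0,0,1,0,0,0,0,0,0,1,0,0,0,0,0,0,1,0,0,0,0,0,0,1,0,0,0,0,0,0,1,0,0,0,0,0,0,1]

```text
t: 7.8
tcp_pos: [0.6043, -0.1263, 0.0341]
tool_rot: [-180.0, 0.0, 170.2]
contact_force: [0.2, -0.6, -0.0]
gripper_width: 0.338
finger_force: 30.2
```

```bash
python3 -c "
from h import *
print(r.observe()['tcp_pos'])
im=imaging.get_image('scene')['pixels'][130:270,250:430]
cv2.imwrite('pics/w1.png',cv2.resize(im,None,fx=4,fy=4,interpolation=2))"
```

```text
[ 0.60430945 -0.1263224   0.03412088]
```

View pics/w1.png

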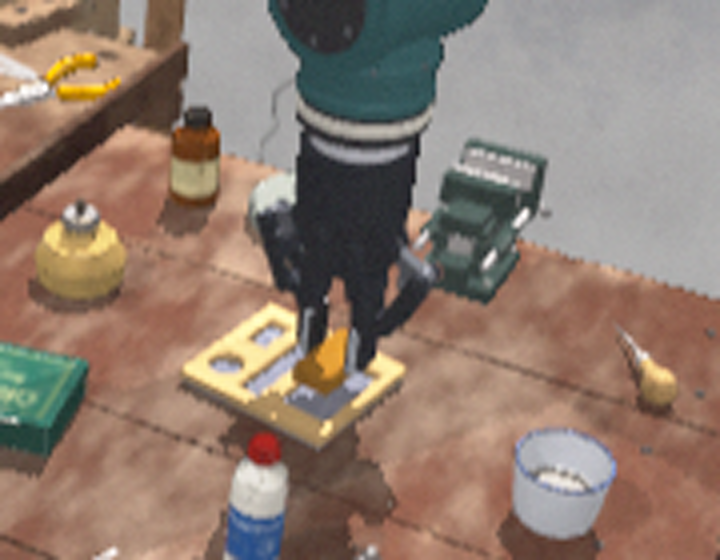

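The held wax (crop 325,365) is level and lined up over the big recess (crop 325,395), so I'll lower and release it.

>>> jog_arm:
  commands: [0,0,0.005,0,0,0,1,0,0,0.005,0,0,0,1,0,0,0.004,0,0,0,1,0,0,0.003,0,0,0,1,0,0,0.002,0,0,0,1,0,0,0,0,0,0,1,0,0,0,0,0,0,1,0,0,0,0,0,0,1,0,0,0,0,0,0,1,0,0,0,0,0,0,1]

```text
t: 8.85
tcp_pos: [0.6042, -0.1263, 0.0148]
tool_rot: [-180.0, 0.0, 170.2]
contact_force: [0.1, -0.2, -0.3]
gripper_width: 0.343
finger_force: 30.2
```

Next: release, rise, then on to the cube.

>>> jog_arm:
  commands: [0,0,0,0,0,0,0.2,0,0,0,0,0,0,0.1,0,0,0,0,0,0,0,0,0,-0.01,0,0,0,0,0,0,-0.02,0,0,0,0,0,0,-0.03,0,0,0,-0.5,0,0,-0.04,0,0,0,-1,0,0,-0.04,0,0,0,-1,0,0,-0.03,0,0,0,-1,0,0,0,0,0,0,-1]

```text
t: 9.85
tcp_pos: [0.6057, -0.1267, 0.1898]
tool_rot: [-179.9, 0.4, 170.2]
contact_force: [-0.2, -1.0, 0.7]
gripper_width: 1.0
finger_force: 0.0
```

```bash
python3 -c "
from plan import *
# cube: place grip dir perpendicular to row: -9.8deg; pick at nearest cube axis
plan([(470,206,185,112,10,-1),(470,206,30,112,8,-1),(470,206,13,112,2,-1)])"
```

```text
max 0.0355 5.9 end [470.1 205.9  12.9] [-180.    0.  112.]
[0.019,0.0305,0.0005,0,0.4,5.8,-1, 0.022,0.0285,0.0005,0,0,5.8,-1, 0.025,0.026,0,0,0,5.9,-1, 0.027,0.023,0.0005,0,0,5.8,-1, 0.0295,0.0205,0.0005,0,0,5.8,-1, 0.0315,0.0175,0.0005,0,0,5.8,-1, 0.033,0.014,0.0005,0,0,5.8,-1, 0.0345,0.0105,0.0005,0,0,5.9,-1, 0.0355,0.0075,0.0005,0,0,5.8,-1, 0.0355,0.0035,0.0005,0,0,5.8,-1]
[0,0,0.0195,0,0,0,-1, 0,0,0.019,0,0,0,-1, 0,0,0.0195,0,0,0,-1, 0,0,0.0195,0,0,0,-1, 0,0,0.0195,0,0,0,-1, 0,0,0.019,0,0,0,-1, 0,0,0.0195,0,0,0,-1, 0,0,0.0195,0,0,0,-1, 0,0,0.0085,0,0,0,-1, 0,0,0.0085,0,0,0,-1]
```

>>> jog_arm:
  commands: [0.019,0.0305,0,0,0,5.8,-1,0.022,0.0285,0,0,0,5.8,-1,0.025,0.026,0,0,0,5.9,-1,0.027,0.023,0,0,0,5.8,-1,0.0295,0.0205,0,0,0,5.8,-1,0.0315,0.0175,0,0,0,5.8,-1,0.033,0.014,0,0,0,5.8,-1,0.0345,0.0105,0,0,0,5.9,-1,0.0355,0.0075,0,0,0,5.8,-1,0.0355,0.0035,0,0,0,5.8,-1]
  force: 70

```text
t: 10.85
tcp_pos: [0.4676, 0.2077, 0.1849]
tool_rot: [-180.0, -0.0, 111.7]
contact_force: [-0.5, -0.2, -0.4]
gripper_width: 1.002
finger_force: 0.0
```

```bash
python3 - <<'E'
from h import *
s=r.observe();print(s['tcp_pos'],s['tool_rot'])
N={"wax_block_c":(.013,.03),"tray":(.006,.018)}
rep("scene",N); rep("top",N)
im=imaging.get_image('top')['pixels'][150:220,230:400]
cv2.imwrite('pics/w2.png',cv2.resize(im,None,fx=4.5,fy=4.5,interpolation=2))
E
```

```text
[0.46762914 0.20771929 0.18486413] [-1.79998713e+02 -3.23205787e-03  1.11740827e+02]
scene wax_block_c 0.5 164 zmed 0.0195 mean [ 0.5974 -0.1294] rect [ 601.5 -126.8] [31.  61.1] 81.3 circ [ 600.7 -128.5] 32.3
scene tray 0.97 602 zmed 0.0087 mean [ 0.604  -0.0953] rect [609.7 -95.5] [121.5 114. ] 80.7 circ [607.2 -96.7] 77.4
top wax_block_c 0.62 192 zmed 0.0212 mean [ 0.5995 -0.126 ] rect [ 600.4 -126.3] [30.  59.7] 80.4 circ [ 600.1 -125.3] 30.7
top tray 0.77 852 zmed 0.0105 mean [ 0.6087 -0.0916] rect [608.8 -95.1] [120.2 110.6] 80.2 circ [608.1 -95.6] 77.6
```

View pics/w2.png

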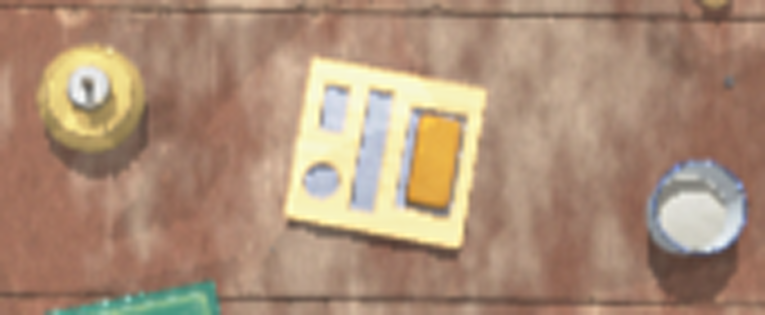

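The wax (crop 435,160) lies flat inside the big recess with its floor visible all round. The cube comes next.

```bash
python3 -c "
from plan import *
plan([(470,206,30,112,8,-1),(470,206,14,112,2,-1)])"
```

```text
max 0.0195 0.0 end [469.9 206.1  14.2] [-180.    0.  112.]
[0,0,0.0195,0,0,0,-1, 0,0.0005,0.019,0,0,0,-1, 0,0,0.0195,0,0,0,-1, 0,0,0.0195,0,0,0,-1, 0,0,0.019,0,0,0,-1, 0,0.0005,0.0195,0,0,0,-1, 0,0,0.0195,0,0,0,-1, 0,0,0.019,0,0,0,-1, 0,0,0.008,0,0,0,-1, 0,0,0.008,0,0,0,-1]
```

>>> jog_arm:
  commands: [0,0,0.02,0,0,0,-1,0,0.0005,0.02,0,0,0,-1,0,0,0.02,0,0,0,-1,0,0,0.02,0,0,0,-1,0,0,0.02,0,0,0,-1,0,0.0005,0.02,0,0,0,-1,0,0,0.02,0,0,0,-1,0,0,0.02,0,0,0,-1,0,0,0.01,0,0,0,-1,0,0,0.007,0,0,0,-1]

```text
t: 12.2
tcp_pos: [0.4697, 0.2062, 0.0072]
tool_rot: [-180.0, -0.0, 111.9]
contact_force: [-0.0, 0.1, 0.9]
gripper_width: 1.002
finger_force: 0.0
```

>>> jog_arm:
  commands: [0,0,0,0,0,0,0,0,0,0,0,0,0,1,0,0,0,0,0,0,1,0,0,0,0,0,0,1,0,0,0,0,0,0,1,0,0,0,0,0,0,1,0,0,0,0,0,0,1,0,0,-0.01,0,0,0,1,0,0,-0.03,0,0,0,1,0,0,-0.03,0,0,0,1]

```text
t: 13.2
tcp_pos: [0.4687, 0.2067, 0.079]
tool_rot: [-179.9, -0.0, 112.0]
contact_force: [0.7, -0.3, -5.9]
gripper_width: 0.577
finger_force: 74.6
```

```bash
python3 -c "
from plan import *
print(r.observe()['gripper_width'],r.observe()['finger_force'],r.observe()['tcp_pos'])
plan([(480,160,120,105,3,1),(587,-212,120,80.2,12,1),(587,-212,80,80.2,3,1),(587,-212,20,80.2,6,1),(587,-212,8.5,80.2,4,1)])"
```

```text
0.5766764175641714 74.63359236717224 [0.46871372 0.20671302 0.07898055]
max 0.0325 2.4 end [ 586.9 -212.1    8.4] [-179.9    0.    80.2]
[-0.016,-0.0025,-0.0135,0,0,2.3,1, -0.016,-0.0015,-0.014,0,0,2.4,1, -0.016,-0.001,-0.0135,0,0,2.3,1, -0.032,0.0005,0,0,0,2.1,1, -0.0325,0.002,0,0,0,2,1, -0.032,0.0025,0,0,0,2.1,1, -0.032,0.0045,0,0,0,2.1,1, -0.032,0.005,0,0,0,2,1, -0.0315,0.0065,0,0,0,2.1,1, -0.0315,0.0075,0,0,0,2.1,1]
[-0.031,0.0085,0,0,0,2,1, -0.0305,0.0095,0,0,0,2.1,1, -0.0305,0.011,0,0,0,2.1,1, -0.03,0.012,0,0,0,2,1, -0.0295,0.013,0,0,0,2.1,1, 0,0,0.0135,0,0,0,1, 0,0,0.013,0,0,0,1, 0,0,0.0135,0,0,0,1, 0,0,0.01,0,0,0,1, 0,0,0.01,0,0,0,1]
[0,0,0.01,0,0,0,1, 0,0,0.01,0,0,0,1, 0,0,0.01,0,0,0,1, 0,0,0.01,0,0,0,1, 0,0,0.003,0,0,0,1, 0,0,0.0025,0,0,0,1, 0,0,0.003,0,0,0,1, 0,0,0.003,0,0,0,1, 0,0,0,0,0,0,1, 0,0,0,0,0,0,1]
```

>>> jog_arm:
  commands: [-0.016,-0.0025,-0.0135,0,0,2.3,1,-0.016,-0.0015,-0.014,0,0,2.4,1,-0.016,-0.001,-0.0135,0,0,2.3,1,-0.032,0.0005,0,0,0,2.1,1,-0.0325,0.002,0,0,0,2,1,-0.032,0.0025,0,0,0,2.1,1,-0.032,0.0045,0,0,0,2.1,1,-0.032,0.005,0,0,0,2,1,-0.0315,0.0065,0,0,0,2.1,1,-0.0315,0.0075,0,0,0,2.1,1]

```text
t: 14.2
tcp_pos: [0.5432, -0.0583, 0.1195]
tool_rot: [-180.0, -0.0, 90.4]
contact_force: [-0.2, -0.5, -5.7]
gripper_width: 0.582
finger_force: 75.1
```

>>> jog_arm:
  commands: [-0.031,0.0085,0,0,0,2,1,-0.0305,0.0095,0,0,0,2.1,1,-0.0305,0.011,0,0,0,2.1,1,-0.03,0.012,0,0,0,2,1,-0.0295,0.013,0,0,0,2.1,1,0,0,0.015,0,0,0,1,0,0,0.015,0,0,0,1,0,0,0.015,0,0,0,1,0,0,0.015,0,0,0,1,0,0,0,0,0,0,1]

```text
t: 15.2
tcp_pos: [0.5865, -0.2113, 0.0576]
tool_rot: [-179.8, -0.1, 80.2]
contact_force: [-1.5, 0.7, -5.5]
gripper_width: 0.579
finger_force: 74.7
```

```bash
python3 -c "
from plan import *
from h import *
rep('scene',{'doming_block_c':(-.1,.2)})
print(r.observe()['gripper_width'],r.observe()['tcp_pos'],r.observe()['tool_rot'])
plan([(587,-212,20,80.2,5,1),(587,-212,8.5,80.2,5,1)])"
```

```text
0.5748661061735022 [ 0.58768236 -0.21184     0.05947194] [-1.79981929e+02 -6.03389167e-03  8.01907513e+01]
max 0.008 0.0 end [ 587.1 -212.2    8.5] [-180.    -0.    80.2]
[0,0,0.008,0,0,0,1, 0,-0.0005,0.008,0,0,0,1, 0,0,0.0075,0,0,0,1, 0,0,0.008,0,0,0,1, -0.0005,0,0.008,0,0,0,1, 0,0,0.0025,0,0,0,1, 0,0,0.002,0,0,0,1, 0,0,0.0025,0,0,0,1, 0,0,0.002,0,0,0,1, 0,0,0.0025,0,0,0,1]
```

>>> jog_arm:
  commands: [0,0,0.008,0,0,0,1,0,-0.0005,0.008,0,0,0,1,0,0,0.008,0,0,0,1,0,0,0.008,0,0,0,1,-0.0005,0,0.008,0,0,0,1,0,0,0.003,0,0,0,1,0,0,0.003,0,0,0,1,0,0,0.003,0,0,0,1,0,0,0.002,0,0,0,1,0,0,0,0,0,0,1]

```text
t: 16.3
tcp_pos: [0.5873, -0.2124, 0.0089]
tool_rot: [179.9, 0.0, 80.2]
contact_force: [-4.1, 2.9, 8.4]
gripper_width: 0.574
finger_force: 76.6
```

>>> jog_arm:
  commands: [0,0,0,0,0,0,1,0,0,0,0,0,0,1,0,0,0,0,0,0,-0.4,0,0,0,0,0,0,-0.6,0,0,0,0,0,0,-0.6,0,0,-0.01,0,0,0,-0.8,0,0,-0.03,0,0,0,-1,0,0,-0.04,0,0,0,-1,0,0,-0.04,0,0,0,-1,0,0,-0.04,0,0,0,-1]

```text
t: 17.3
tcp_pos: [0.587, -0.2123, 0.1703]
tool_rot: [180.0, 0.0, 80.2]
contact_force: [0.8, 0.3, -0.0]
gripper_width: 1.001
finger_force: 0.0
```

```bash
python3 -c "
from plan import *
from h import *
print(r.observe()['tcp_pos'],r.observe()['tool_rot'])
rep('scene',{'doming_block_c':(.043,.058)})
plan([(423.6,-157.5,185,100,9,-1),(423.6,-157.5,185,100,1,-1)])"
```

```text
[ 0.58703308 -0.21226109  0.17028073] [1.79964838e+02 1.10281813e-02 8.01845191e+01]
scene doming_block_c 0.75 204 zmed 0.0471 mean [ 0.5831 -0.2143] rect [ 584.5 -214.3] [49.  54.5] 82.5 circ [ 584.4 -214.7] 32.6
max 0.019 2.2 end [ 423.9 -157.6  184.8] [-1.8e+02 -1.0e-01  1.0e+02]
[0.003,-0.019,-0.0015,0.5,0.2,-2.2,-1, 0.0035,-0.019,-0.001,0,0,-2.2,-1, 0.0045,-0.019,-0.0015,0,0,-2.2,-1, 0.0055,-0.019,-0.001,0,0,-2.2,-1, 0.0055,-0.0185,-0.0015,0,0,-2.2,-1, 0.007,-0.018,-0.001,0,0,-2.2,-1, 0.007,-0.018,-0.001,0,0,-2.2,-1, 0.008,-0.018,-0.0015,0,0,-2.2,-1, 0.0085,-0.017,-0.001,0,0,-2.2,-1, 0,0,0,0,0,0,-1]
```

>>> jog_arm:
  commands: [0.0052,-0.034,0,0,0,0,-1,0.0052,-0.034,0,0,0,0,-1,0.0052,-0.034,0,0,0,0,-1,0.0052,-0.034,0,0,0,0,-1,0.0052,-0.034,0,0,0,0,-1,0,0,0,0,0,0,-1,0,0,0,0,0,0,-1,0,0,0,0,0,0,-1,0,0,0,0,0,0,-1,0,0,0,0,0,0,-1]
  force: 30

```text
t: 18.4
tcp_pos: [0.4247, -0.158, 0.1676]
tool_rot: [-180.0, -0.0, 80.2]
contact_force: [-0.0, -0.2, -0.8]
gripper_width: 0.996
finger_force: 0.0
```

```bash
python3 -c "
from plan import *
from h import *
rep('top',{'doming_block_c':(.043,.058),'oil_bottle_c':(.085,.11),'pumice_cup':(.037,.052),'tray':(.002,.018)})
print(r.observe()['tcp_pos'],r.observe()['tool_rot'])
im=imaging.get_image('top')['pixels'][150:270,230:400]
cv2.imwrite('pics/w3.png',cv2.resize(im,None,fx=4.5,fy=4.5,interpolation=2))
plan([(423.6,-157.5,33,80.2,9,-1)])"
```

```text
top doming_block_c 0.7 259 zmed 0.0491 mean [ 0.5844 -0.2121] rect [ 584.7 -213.2] [50.1 50.9] 79.6 circ [ 583.8 -213.6] 34.3
top oil_bottle_c 0.52 8 zmed 0.0961 mean [ 0.4245 -0.1507] rect [ 423.6 -150.7] [ 3.3 11.2] 85.9 circ [ 423.6 -150.8] 5.6
top oil_bottle_c few 0 0.26
[ 0.4242593  -0.1578103   0.16768674] [-1.79990274e+02 -1.91925911e-03  8.01846911e+01]
max 0.015 0.0 end [ 423.7 -157.7   33.2] [-180.    -0.    80.2]
[0,0,0.015,0,0,0,-1, 0,0,0.015,0,0,0,-1, 0,0,0.015,0,0,0,-1, 0,-0.0005,0.015,0,0,0,-1, 0,0,0.015,0,0,0,-1, 0,0,0.015,0,0,0,-1, 0,0,0.015,0,0,0,-1, 0,0,0.015,0,0,0,-1, 0,0,0.0145,0,0,0,-1, 0,0,0,0,0,0,-1]
```

View pics/w3.png

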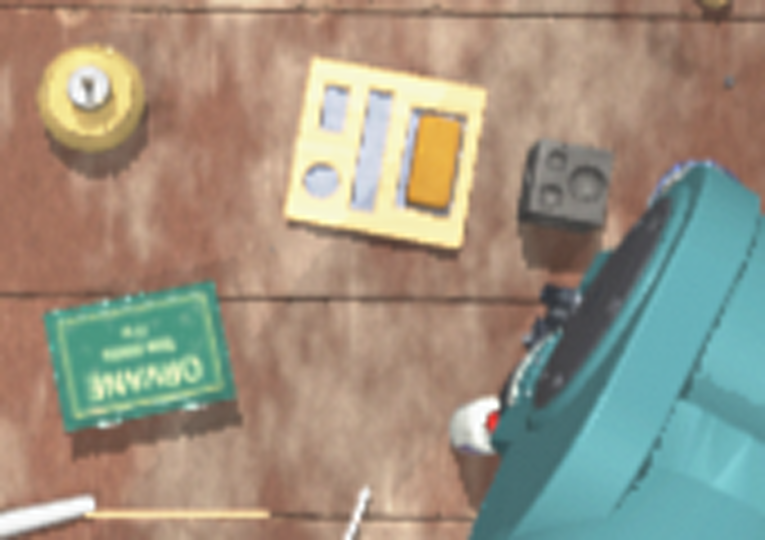

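The cube (crop 568,185) stands between tray and cup, in line with the row. Now the bottle.

>>> jog_arm:
  commands: [0,0,0.02,0,0,0,-1,0,0,0.02,0,0,0,-1,0,0,0.02,0,0,0,-1,0,0,0.02,0,0,0,-1,0,0,0.02,0,0,0,-1,0,0,0.015,0,0,0,-1,0,0,0.012,0,0,0,-1,0,0,0.008,0,0,0,-1,0,0,0,0,0,0,0,0,0,0,0,0,0,0.2]
  force: 25

```text
t: 19.7
tcp_pos: [0.4243, -0.1579, 0.0331]
tool_rot: [180.0, 0.0, 80.2]
contact_force: [0.1, 0.2, 0.2]
gripper_width: 0.692
finger_force: 0.0
```

>>> jog_arm:
  commands: [0,0,0,0,0,0,0.4,0,0,0,0,0,0,1,0,0,0,0,0,0,1,0,0,0,0,0,0,1,0,0,0,0,0,0,1,0,0,0,0,0,0,1,0,0,0,0,0,0,1,0,0,-0.01,0,0,0,1,0,0,-0.02,0,0,0,1,0,0,-0.02,0,0,0,1]

```text
t: 20.7
tcp_pos: [0.4239, -0.1576, 0.0839]
tool_rot: [-180.0, -0.0, 80.2]
contact_force: [0.2, 0.4, -1.4]
gripper_width: 0.384
finger_force: 26.1
```

```bash
python3 -c "
from plan import *
from h import *
s=r.observe();print(s['tcp_pos'],s['gripper_width'],s['finger_force'])
plan([(423.6,-157.5,120,80.2,2,1),(450,16.3,130,80.2,6,1),(627.5,16.3,120,80.2,8,1),(627.5,16.3,90,80.2,3,1),(627.5,16.3,90,80.2,1,1)])"
```

```text
[ 0.42387658 -0.15761391  0.08392284] 0.38370001346546084 26.132385511391476
max 0.0295 0.0 end [627.5  16.2  89.9] [-180.    -0.    80.2]
[0,0,-0.018,0,0,0,1, 0,-0.0005,-0.018,0,0,0,1, 0.0295,-0.0005,-0.0015,0,0,0,1, 0.029,-0.0005,-0.002,0,0,0,1, 0.0295,-0.0005,-0.0015,0,0,0,1, 0.029,-0.001,-0.0015,0,0,0,1, 0.0295,-0.0005,-0.002,0,0,0,1, 0.0295,-0.0005,-0.0015,0,0,0,1, 0.004,0.022,0.001,0,0,0,1, 0.0035,0.0215,0.0015,0,0,0,1]
[0.004,0.022,0.001,0,0,0,1, 0.0035,0.022,0.0015,0,0,0,1, 0.004,0.022,0.001,0,0,0,1, 0.0035,0.0215,0.0015,0,0,0,1, 0.004,0.022,0.001,0,0,0,1, 0.0035,0.022,0.0015,0,0,0,1, 0,0,0.01,0,0,0,1, 0,0,0.01,0,0,0,1, 0,0,0.01,0,0,0,1, 0,0,0,0,0,0,1]
```

>>> jog_arm:
  commands: [0,0,-0.018,0,0,0,1,0,-0.0005,-0.018,0,0,0,1,0.0295,-0.0005,-0.0015,0,0,0,1,0.029,-0.0005,-0.002,0,0,0,1,0.0295,-0.0005,-0.0015,0,0,0,1,0.029,-0.001,-0.0015,0,0,0,1,0.0295,-0.0005,-0.002,0,0,0,1,0.0295,-0.0005,-0.0015,0,0,0,1,0.004,0.022,0.001,0,0,0,1,0.0035,0.0215,0.0015,0,0,0,1]

```text
t: 21.7
tcp_pos: [0.4948, 0.0173, 0.1273]
tool_rot: [180.0, -0.0, 80.3]
contact_force: [0.5, 0.1, -0.3]
gripper_width: 0.384
finger_force: 26.1
```

>>> jog_arm:
  commands: [0.004,0.022,0.001,0,0,0,1,0.0035,0.022,0.0015,0,0,0,1,0.004,0.022,0.001,0,0,0,1,0.0035,0.0215,0.0015,0,0,0,1,0.004,0.022,0.001,0,0,0,1,0.0035,0.022,0.0015,0,0,0,1,0,0,0.01,0,0,0,1,0,0,0.01,0,0,0,1,0,0,0.01,0,0,0,1,0,0,0,0,0,0,1]

```text
t: 22.7
tcp_pos: [0.6261, 0.0162, 0.0874]
tool_rot: [-179.8, 0.0, 80.2]
contact_force: [0.1, 0.2, -0.5]
gripper_width: 0.382
finger_force: 26.1
```

```bash
python3 -c "
from plan import *
s=r.observe();print(s['tcp_pos'],s['gripper_width'],s['finger_force'])
plan([(627.5,16.3,45,80.2,4,1),(627.5,16.3,34,80.2,4,1)])"
```

```text
[0.62612396 0.01618509 0.08738295] 0.3817802200893259 26.142481422357378
max 0.011 0.2 end [627.7  16.4  33.9] [180.    0.   80.2]
[0,0.0005,0.0105,-0.2,0,0,1, 0,0,0.0105,0,0,0,1, 0.0005,0.0005,0.011,0,0,0,1, 0,0.0005,0.0105,0,0,0,1, 0,0,0.0025,0,0,0,1, 0,0,0.003,0,0,0,1, 0,0,0.0025,0,0,0,1, 0,0,0.003,0,0,0,1, 0,0,0,0,0,0,1, 0,0,0,0,0,0,1]
```

>>> jog_arm:
  commands: [0,0,0.012,0,0,0,1,0,0,0.012,0,0,0,1,0,0,0.012,0,0,0,1,0,0,0.01,0,0,0,1,0,0,0.004,0,0,0,1,0,0,0.003,0,0,0,1,0,0,0.002,0,0,0,1,0,0,0.001,0,0,0,1,0,0,0,0,0,0,1,0,0,0,0,0,0,1]

```text
t: 23.7
tcp_pos: [0.628, 0.0161, 0.0334]
tool_rot: [180.0, -0.0, 80.2]
contact_force: [-1.8, 0.1, 6.3]
gripper_width: 0.378
finger_force: 27.1
```

Contact with the bench (6 N), so I'll release gently.

>>> jog_arm:
  commands: [0,0,0,0,0,0,0.2,0,0,0,0,0,0,0.1,0,0,0,0,0,0,0,0,0,0,0,0,0,-0.3,0,0,-0.01,0,0,0,-0.6,0,0,-0.02,0,0,0,-1,0,0,-0.03,0,0,0,-1,0,0,-0.03,0,0,0,-1,0,0,-0.04,0,0,0,-1,0,0,-0.04,0,0,0,-1]

```text
t: 24.7
tcp_pos: [0.6273, 0.0161, 0.2051]
tool_rot: [180.0, 0.0, 80.2]
contact_force: [1.4, -0.0, 0.6]
gripper_width: 1.0
finger_force: 0.0
```

```bash
python3 -c "
from plan import *
from h import *
s=r.observe();print(s['tcp_pos'],s['tool_rot'])
rep('scene',{'oil_bottle_c':(.085,.11),'doming_block_c':(.043,.058),'loupe_c':(.015,.035)})
plan([(528,345,190,120,10,-1),(528,345,190,120,2,-1)])"
```

```text
[0.62733825 0.01613503 0.20505536] [1.79988578e+02 2.56637721e-04 8.01870397e+01]
scene oil_bottle_c 0.72 25 zmed 0.0925 mean [0.6244 0.0135] rect [625.1  12.9] [10.3 14.7] 29.6 circ [624.8  13.5] 8.4
scene doming_block_c 0.7 219 zmed 0.0473 mean [ 0.5831 -0.213 ] rect [ 584.5 -213.4] [50.9 51.4] 80.2 circ [ 584.2 -212.7] 34.6
scene loupe_c 0.43 55 zmed 0.0199 mean [0.5248 0.3438] rect [526.  345.9] [39.8 31.2] 51.8 circ [528.5 344.2] 20.3
max 0.0345 4.0 end [528.2 345.  190.1] [1.799e+02 1.000e-01 1.200e+02]
[0.0305,-0.0155,0.0015,0,0,-4,-1, 0.032,-0.0135,0.001,0,0,-4,-1, 0.0325,-0.011,0.0015,0,0,-3.9,-1, 0.033,-0.0085,0.0015,0,0,-4,-1, 0.034,-0.0065,0.0015,0,0,-4,-1, 0.034,-0.004,0.001,0,0,-4,-1, 0.0345,-0.002,0.0015,0,0,-4,-1, 0.0345,0.001,0.0015,0,0,-4,-1, 0.034,0.003,0.0015,0,0,-3.9,-1, 0.034,0.0055,0.001,0,0,-4,-1]
[0,0,0,0,0,0,-1, 0,0,0,0,0,0,-1, 0,0,0,0,0,0,-1, 0,0,0,0,0,0,-1, 0,0,0,0,0,0,-1, 0,0,0,0,0,0,-1, 0,0,0,0,0,0,-1, 0,0,0,0,0,0,-1, 0,0,0,0,0,0,-1, 0,0,0,0,0,0,-1]
```

>>> jog_arm:
  commands: [0.034,-0.017,0,0,0,0,-1,0.034,-0.017,0,0,0,0,-1,0.034,-0.017,0,0,0,0,-1,0.034,-0.017,0,0,0,0,-1,0.034,-0.017,0,0,0,0,-1,0.034,-0.017,0,0,0,0,-1,0.034,-0.017,0,0,0,0,-1,0.034,-0.017,0,0,0,0,-1,0.034,-0.017,0,0,0,0,-1,0,0,0,0,0,0,-1]

```text
t: 25.9
tcp_pos: [0.527, 0.347, 0.2013]
tool_rot: [-179.9, 0.0, 80.4]
contact_force: [0.6, -0.5, -0.3]
gripper_width: 0.998
finger_force: 0.0
```

```bash
python3 - <<'E'
from plan import *
from h import *
s=r.observe();print(s['tcp_pos'],s['tool_rot'])
rep('top',{'oil_bottle_c':(.085,.11),'doming_block_c':(.043,.058),'loupe_c':(.015,.035),"spirit_lamp":(.02,.09),"pumice_cup":(.037,.052)})
im=imaging.get_image('scene')
m=nets.masks_of('scene','loupe_c')
if m: print(m[0]['conf'],m[0]['pixels'].sum(), cv2.minEnclosingCircle((onplane(im,m[0]['pixels'],.026)*1e3).astype(np.float32)))
im=imaging.get_image('top')['pixels'][150:270,130:410]
cv2.imwrite('pics/w4.png',cv2.resize(im,None,fx=2.8,fy=2.8,interpolation=2))
plan([(528,346,60,80.2,7,-1),(528,346,7,80.2,3,-1)])
E
```

```text
[0.52702929 0.34696934 0.20133177] [-1.79870245e+02  3.63237885e-02  8.04023930e+01]
top oil_bottle_c 0.51 31 zmed 0.0984 mean [0.6264 0.0165] rect [626.6  16.4] [14.5 14.2] 1.1 circ [626.5  16.4] 8.1
top oil_bottle_c few 0 0.24
top doming_block_c 0.64 257 zmed 0.0487 mean [ 0.5844 -0.2116] rect [ 584.9 -213. ] [50.2 51.3] 80.7 circ [ 584.7 -212.1] 33.1
top loupe_c 0.45 29 zmed 0.0214 mean [0.5322 0.3552] rect [530.8 354. ] [16.3 30.5] 62.4 circ [529.  350.5] 15.4
top spirit_lamp 0.63 33 zmed 0.024 mean [0.5287 0.3492] rect [528.5 346.4] [31.5 34.3] 20.3 circ [526.6 345.7] 17.9
top spirit_lamp 0.6 422 zmed 0.0393 mean [0.6378 0.1036] rect [641.  104.8] [71.3 66.7] 1.3 circ [641.3 105. ] 36.1
top pumice_cup 0.78 61 zmed 0.0433 mean [ 0.5715 -0.3019] rect [ 569.4 -299.3] [58.8 60. ] 45.6 circ [ 569.5 -298.8] 31.2
max 0.0205 0.0 end [528.  346.2   6.8] [180.    0.   80.1]
[0.0005,-0.0005,0.0205,0,0,0,-1, 0.0005,0,0.0205,0,0,0,-1, 0,-0.0005,0.02,0,0,0,-1, 0.0005,0,0.0205,0,0,0,-1, 0.0005,-0.0005,0.0205,0,0,0,-1, 0.0005,0,0.0205,0,0,0,-1, 0.0005,-0.0005,0.0205,0,0,0,-1, 0,0,0.0175,0,0,0,-1, 0,0,0.0175,0,0,0,-1, 0,0,0.018,0,0,0,-1]
```

View pics/w4.png

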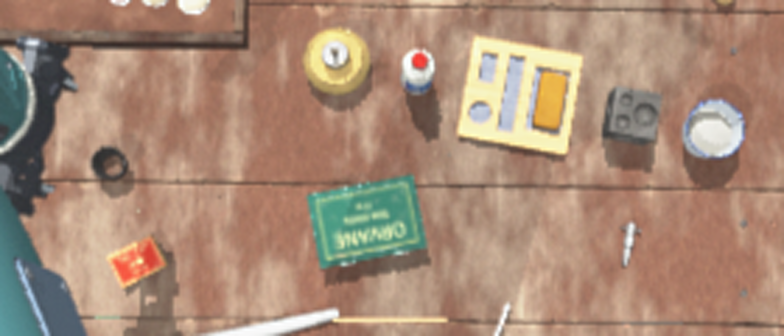

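The bottle (crop 418,72) stands midway between lamp and tray, and the cube (632,117) midway between tray and cup, both in line. The loupe (110,163) is next.

>>> jog_arm:
  commands: [0,0,0.03,0,0,0,-1,0,0,0.03,0,0,0,-1,0,0,0.03,0,0,0,-1,0,0,0.03,0,0,0,-1,0,0,0.02,0,0,0,-1,0,0,0,0,0,0,-1,0,0,0,0,0,0,-1,0,0,0,0,0,0,-1,0,0,0,0,0,0,-1,0,0,0,0,0,0,-1]
  force: 20

```text
t: 27.35
tcp_pos: [0.5296, 0.3438, 0.0636]
tool_rot: [179.9, -0.0, 80.2]
contact_force: [0.7, -0.1, 0.8]
gripper_width: 0.997
finger_force: 0.0
```

```bash
python3 - <<'E'
from plan import *
from h import *
s=r.observe();print(s['tcp_pos'],s['tool_rot'])
plan([(527.5,345.7,7,80.2,6,-1)])
E
```

```text
[0.52957082 0.34384688 0.06364959] [ 1.79939336e+02 -4.55894334e-02  8.01829298e+01]
max 0.0095 0.0 end [527.4 345.8   7.1] [179.9  -0.   80.2]
[0,-0.0005,0.0095,0,0,0,-1, 0.0005,-0.0005,0.0095,0,0,0,-1, 0,0,0.0095,0,0,0,-1, 0.0005,-0.0005,0.0095,0,0,0,-1, 0,-0.0005,0.009,0,0,0,-1, 0.0005,-0.0005,0.0095,0,0,0,-1, 0,0,0,0,0,0,-1, 0,0,0,0,0,0,-1, 0,0,0,0,0,0,-1, 0,0,0,0,0,0,-1]
```

>>> jog_arm:
  commands: [0.0005,-0.001,0.015,0,0,0,-1,0.0005,-0.001,0.015,0,0,0,-1,0.0005,0,0.015,0,0,0,-1,0,0,0.008,0,0,0,-1,0,0,0.003,0,0,0,-1,0,0,0,0,0,0,-1,0,0,0,0,0,0,-0.3,0,0,0,0,0,0,0,0,0,0,0,0,0,0.1,0,0,0,0,0,0,0.1]

```text
t: 28.35
tcp_pos: [0.5276, 0.3455, 0.007]
tool_rot: [180.0, -0.0, 80.2]
contact_force: [0.2, -1.0, 0.1]
gripper_width: 0.451
finger_force: 0.0
```

>>> jog_arm:
  commands: [0,0,0,0,0,0,0.2,0,0,0,0,0,0,0.3,0,0,0,0,0,0,0.4,0,0,0,0,0,0,0.6,0,0,0,0,0,0,1,0,0,0,0,0,0,1,0,0,0,0,0,0,1,0,0,0,0,0,0,1,0,0,0,0,0,0,1,0,0,0,0,0,0,1]

```text
t: 29.35
tcp_pos: [0.5275, 0.3456, 0.0072]
tool_rot: [180.0, -0.0, 80.2]
contact_force: [-1.4, -0.0, 6.7]
gripper_width: 0.402
finger_force: 19.5
```

>>> jog_arm:
  commands: [0,0,-0.01,0,0,0,1,0,0,-0.02,0,0,0,1,0,0,-0.03,0,0,0,1,0,0,-0.03,0,0,0,1,0,0,-0.03,0,0,0,1,0,0,-0.03,0,0,0,1,0,0,-0.02,0,0,0,1,0,0,0,0,0,0,1,0,0,0,0,0,0,1,0,0,0,0,0,0,1]

```text
t: 30.35
tcp_pos: [0.527, 0.3452, 0.176]
tool_rot: [-179.9, 0.0, 80.2]
contact_force: [-0.1, 0.4, 0.1]
gripper_width: 0.403
finger_force: 20.0
```

```bash
python3 - <<'E'
from plan import *
from h import *
s=r.observe();print(s['tcp_pos'],s['tool_rot'],s['gripper_width'],s['finger_force'])
im=imaging.get_image('scene')['pixels'][70:210,100:280]
cv2.imwrite('pics/w5.png',cv2.resize(im,None,fx=4,fy=4,interpolation=2))
E
```

```text
[0.52703671 0.34524311 0.17595454] [-1.79935612e+02  4.74436630e-02  8.01806947e+01] 0.4030884684186749 20.027067188930232
```

View pics/w5.png

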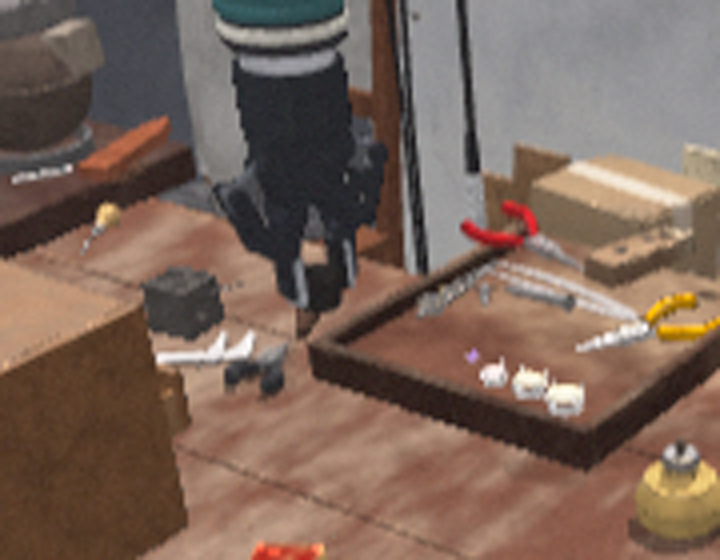

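The loupe (crop 325,285) is held upright. I'll carry it to the cube.

```bash
python3 - <<'E'
from plan import *
s=r.observe();print(s['tcp_pos'],s['tool_rot'])
plan([(586.7,-212.4,160,80.2,17,1),(586.7,-212.4,160,80.2,3,1)])
E
```

```text
[0.52700105 0.34522599 0.17579894] [-1.79920546e+02  5.66613435e-02  8.01811709e+01]
max 0.032 0.0 end [ 586.7 -212.6  160.1] [-1.799e+02  1.000e-01  8.020e+01]
[-0.0315,0.009,0.001,0,0,0,1, -0.032,0.009,0.001,0,0,0,1, -0.0315,0.009,0.001,0,0,0,1, -0.032,0.009,0.001,0,0,0,1, -0.0315,0.0095,0.0005,0,0,0,1, -0.032,0.009,0.001,0,0,0,1, -0.0315,0.009,0.001,0,0,0,1, -0.032,0.009,0.001,0,0,0,1, -0.0315,0.009,0.001,0,0,0,1, -0.0315,0.009,0.001,0,0,0,1]
[-0.032,0.009,0.001,0,0,0,1, -0.0315,0.009,0.001,0,0,0,1, -0.032,0.009,0.001,0,0,0,1, -0.0315,0.0095,0.001,0,0,0,1, -0.032,0.009,0.0005,0,0,0,1, -0.0315,0.009,0.001,0,0,0,1, -0.032,0.009,0.001,0,0,0,1, 0,0,0,0,0,0,1, 0,0,0,0,0,0,1, 0,0,0,0,0,0,1]
```

>>> jog_arm:
  commands: [-0.016,0.005,0.001,0,0,0,1,-0.032,0.009,0.001,0,0,0,1,-0.032,0.009,0.001,0,0,0,1,-0.032,0.009,0.001,0,0,0,1,-0.032,0.009,0,0,0,0,1,-0.032,0.009,0,0,0,0,1,-0.032,0.009,0,0,0,0,1,-0.032,0.009,0,0,0,0,1,-0.032,0.009,0,0,0,0,1,-0.032,0.009,0,0,0,0,1]

```text
t: 31.4
tcp_pos: [0.5597, 0.0292, 0.1723]
tool_rot: [-180.0, 0.0, 80.2]
contact_force: [-0.2, 0.4, -0.5]
gripper_width: 0.404
finger_force: 20.0
```

>>> jog_arm:
  commands: [-0.032,0.009,0,0,0,0,1,-0.032,0.009,0,0,0,0,1,-0.032,0.009,0,0,0,0,1,-0.032,0.009,0,0,0,0,1,-0.032,0.009,0,0,0,0,1,-0.032,0.009,0,0,0,0,1,-0.02,0.006,0,0,0,0,1,-0.012,0.003,0,0,0,0,1,0,0,0,0,0,0,1,0,0,0,0,0,0,1]

```text
t: 32.4
tcp_pos: [0.5841, -0.1994, 0.1727]
tool_rot: [-180.0, -0.0, 80.2]
contact_force: [-0.3, -0.5, -0.3]
gripper_width: 0.404
finger_force: 20.0
```

```bash
python3 - <<'E'
from plan import *
s=r.observe();print(s['tcp_pos'],s['tool_rot'],s['gripper_width'])
plan([(586.7,-212.4,80,80.2,6,1),(586.7,-212.4,66,80.2,4,1)])
E
```

```text
[ 0.58406797 -0.19935246  0.17268469] [-1.79974871e+02 -2.32392749e-02  8.02044743e+01] 0.4037361304351681
max 0.0155 0.0 end [ 586.8 -212.5   66.2] [-180.    -0.    80.2]
[-0.002,0.001,0.0155,0,0,0,1, -0.002,0.0005,0.0155,0,0,0,1, -0.002,0.001,0.0155,0,0,0,1, -0.0025,0.0005,0.0155,0,0,0,1, -0.002,0.001,0.015,0,0,0,1, -0.002,0.001,0.0155,0,0,0,1, 0,0,0.0035,0,0,0,1, 0,0,0.0035,0,0,0,1, 0,0,0.0035,0,0,0,1, 0,0,0.0035,0,0,0,1]
```

>>> jog_arm:
  commands: [-0.006,0.002,0.015,0,0,0,1,-0.0065,0.003,0.015,0,0,0,1,0,0,0.015,0,0,0,1,0,0,0.015,0,0,0,1,0,0,0.015,0,0,0,1,0,0,0.015,0,0,0,1,0,0,0.01,0,0,0,1,0,0,0.006,0,0,0,1,0,0,0,0,0,0,1,0,0,0,0,0,0,1]

```text
t: 33.4
tcp_pos: [0.5873, -0.2132, 0.0673]
tool_rot: [180.0, 0.0, 80.2]
contact_force: [0.5, 0.5, 0.5]
gripper_width: 0.404
finger_force: 20.0
```

```bash
python3 - <<'E'
from plan import *
from h import *
s=r.observe();print(s['tcp_pos'],s['tool_rot'],s['gripper_width'])
im=imaging.get_image('scene')['pixels'][150:290,290:470]
cv2.imwrite('pics/w6.png',cv2.resize(im,None,fx=4,fy=4,interpolation=2))
plan([(586.7,-212.4,57.5,80.2,5,1)])
E
```

```text
[ 0.58731472 -0.21321599  0.06731258] [1.79966859e+02 7.08029748e-03 8.01981020e+01] 0.4044021262735757
max 0.002 0.0 end [ 586.6 -212.2   57.4] [180.    0.   80.2]
[0,0,0.002,0,0,0,1, 0.0005,-0.0005,0.002,0,0,0,1, 0,0,0.002,0,0,0,1, 0,0,0.002,0,0,0,1, 0.0005,-0.0005,0.002,0,0,0,1, 0,0,0,0,0,0,1, 0,0,0,0,0,0,1, 0,0,0,0,0,0,1, 0,0,0,0,0,0,1, 0,0,0,0,0,0,1]
```

View pics/w6.png

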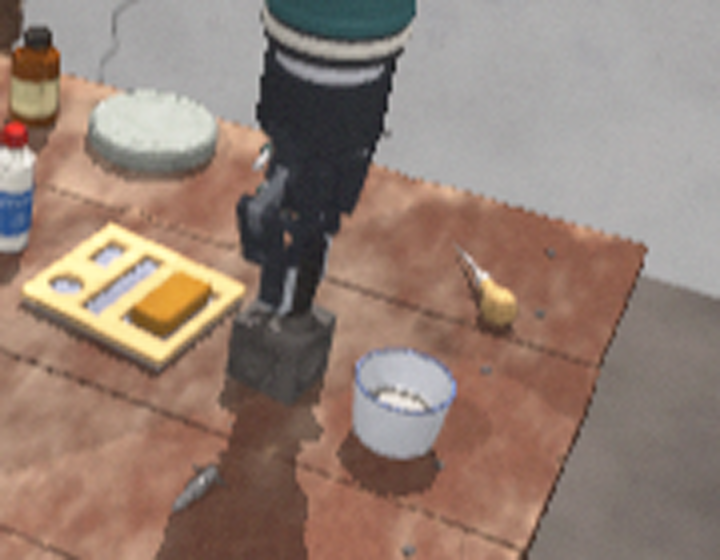

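The gripper holds the loupe just above the cube (crop 285,330). I'll lower and release it.

>>> jog_arm:
  commands: [0,0,0.003,0,0,0,1,0.0005,-0.0005,0.002,0,0,0,1,0,0,0.002,0,0,0,1,0,0,0.0015,0,0,0,1,0,0,0.001,0,0,0,1,0,0,0,0,0,0,1,0,0,0,0,0,0,1,0,0,0,0,0,0,1,0,0,0,0,0,0,1,0,0,0,0,0,0,1]

```text
t: 34.45
tcp_pos: [0.5867, -0.2128, 0.0573]
tool_rot: [180.0, 0.0, 80.2]
contact_force: [0.2, -1.0, -0.7]
gripper_width: 0.405
finger_force: 20.0
```

>>> jog_arm:
  commands: [0,0,0.0007,0,0,0,1,0,0,0.0006,0,0,0,1,0,0,0,0,0,0,1,0,0,0,0,0,0,1,0,0,0,0,0,0,1,0,0,0,0,0,0,1,0,0,0,0,0,0,1,0,0,0,0,0,0,1,0,0,0,0,0,0,1,0,0,0,0,0,0,1]

```text
t: 35.45
tcp_pos: [0.5868, -0.2129, 0.0571]
tool_rot: [179.9, 0.0, 80.2]
contact_force: [-5.0, 0.8, 14.6]
gripper_width: 0.405
finger_force: 21.0
```

Contact. Backing off a hair, then opening.

>>> jog_arm:
  commands: [0,0,-0.0007,0,0,0,1,0,0,0,0,0,0,1,0,0,0,0,0,0,0.1,0,0,0,0,0,0,0,0,0,0,0,0,0,-0.2,0,0,0,0,0,0,-0.4,0,0,-0.02,0,0,0,-0.7,0,0,-0.03,0,0,0,-0.7,0,0,-0.04,0,0,0,-1,0,0,-0.04,0,0,0,-1]

```text
t: 36.45
tcp_pos: [0.5863, -0.2126, 0.1879]
tool_rot: [-180.0, -0.0, 80.2]
contact_force: [0.6, 0.1, -0.1]
gripper_width: 1.004
finger_force: 0.0
```

>>> jog_arm:
  commands: [0,-0.02,-0.02,0,0,0,-1,0,-0.03,0,0,0,0,-1,0,-0.03,0,0,0,0,-1,0.02,-0.03,0,0,0,0,-1,0.03,-0.03,0,0,0,0,-1,0.03,-0.02,0,0,0,0,-1,0.04,0,0,0,0,0,-1,0.04,0,0,0,0,0,-1,0.03,0,0,0,0,0,-1,0,0,0,0,0,0,-1]

```text
t: 37.45
tcp_pos: [0.4615, 0.0044, 0.2067]
tool_rot: [180.0, -0.0, 80.4]
contact_force: [-1.1, -0.1, 0.4]
gripper_width: 1.005
finger_force: 0.0
```

```bash
python3 - <<'E'
from h import *
N={'loupe_c':(.06,.1),'doming_block_c':(.043,.054),'oil_bottle_c':(.085,.11),'wax_block_c':(.013,.03)}
rep('top',N); rep('scene',N)
a=imaging.get_image('scene')['pixels'][150:270,240:420]; b=imaging.get_image('top')['pixels'][150:220,230:410]
cv2.imwrite('pics/w7.png',cv2.resize(np.vstack([a,b]),None,fx=3.1,fy=3.1,interpolation=2))
E
```

```text
top loupe_c 0.68 44 zmed 0.0695 mean [ 0.59   -0.2213] rect [ 589. -220.] [30.6 17.3] 32.7 circ [ 586.8 -216.5] 15.4
top doming_block_c 0.59 157 zmed 0.0487 mean [ 0.5787 -0.2069] rect [ 583.8 -212.8] [50.1 48.9] 80.3 circ [ 583.7 -211.7] 32.6
scene loupe_c 0.69 122 zmed 0.0681 mean [ 0.5849 -0.2123] rect [ 585.1 -212.6] [36.2 34.7] 1.3 circ [ 585.2 -213.8] 19.2
scene doming_block_c 0.56 115 zmed 0.047 mean [ 0.5731 -0.2172] rect [ 582.3 -212.7] [51.8 48.4] 84.3 circ [ 581.1 -215.4] 30.8
scene oil_bottle_c 0.53 32 zmed 0.0923 mean [0.6255 0.0133] rect [626.4  16.3] [19.4 16.6] 53.4 circ [627.1  15.8] 12.2
scene oil_bottle_c few 0 0.3
scene wax_block_c 0.55 158 zmed 0.0193 mean [ 0.5975 -0.1286] rect [ 600.2 -127.1] [30.5 61.2] 81.3 circ [ 599.5 -131.2] 31.7
```

View pics/w7.png

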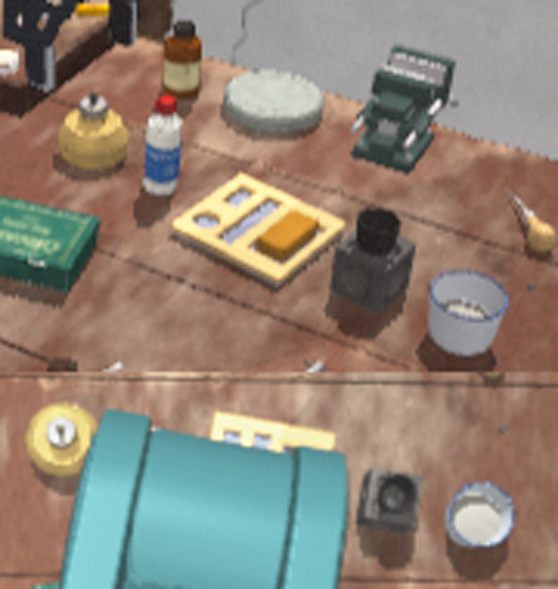

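```bash
python3 - <<'E'
from h import *
for c in("top","scene"):
    im=imaging.get_image(c);P=cloud(im);m=nets.masks_of(c,"loupe_c")[0]["pixels"]&(im["range_z"]>0)
    q=P[m]; k=cv2.minEnclosingCircle((onplane(im,m,.076)*1e3).astype(np.float32)); print(c,k,np.sort(q[:,2])[-12:].round(4))
    t=q[q[:,2]>.072]; print(len(t), np.linalg.lstsq(np.c_[t[:,:2]-t[:,:2].mean(0),np.ones(len(t))],t[:,2],rcond=None)[0].round(3))
    print([ (d["point"],d["conf"]) for n in("loupe_c","doming_block_c") for d in nets.landmark_of(c,n)[:1]])
E
```

```text
top ((585.5570068359375, -214.53663635253906), 15.005084037780762) [0.0722 0.0725 0.0731 0.0733 0.0737 0.0742 0.0747 0.075  0.0761 0.077
 0.0773 0.0794]
12 [ 0.138 -0.395  0.075]
[([0.5832, -0.2095, 0.0639], 0.67), ([0.5863, -0.2114, 0.0258], 0.84)]
scene ((566.0964965820312, -217.6722412109375), 36.6339225769043) [0.0741 0.0742 0.0743 0.0743 0.0744 0.0747 0.0747 0.075  0.075  0.075
 0.075  0.0753]
31 [-0.014  0.001  0.074]
[([0.5858, -0.2136, 0.0637], 0.53), ([0.5864, -0.2094, 0.0276], 0.8)]
```

```bash
python3 -c "
from rig import r
print(r.close_job())"
```

```text
the job is handed in; nothing more can be done
None
```

The job is handed in, at about 38 s on the robot's clock: the wax is flat in its recess, the doming block and bottle stand midway in their gaps in line with the row, and the loupe is upright on the doming block, centred to about 2 mm by camera; I don't have the judge's verdict.

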